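# Dial the code on a reagent lockbox and draw its bolt

### The arm

A 7-joint arm with a two-finger parallel gripper is mounted at the origin on the work surface. World frame = base frame: x ahead of the robot, y to its left, z up, the work surface at z = 0. Lengths are in m, angles in rad, forces in N, time in s.
With the tool pointing down it reaches from about 0.425 to 0.925 m from the base axis. Payload 6.8 kg.
Tool frame: the origin (TCP) lies on the centre line of the jaws, within the pads' length; the fingertips stand 8 mm ahead of it and the grasp point (between the pads) lies 11 mm behind it (bot.tips_ahead is the distance from the TCP to the fingertips, in m); z points along the fingers, y is the line along which they close (so a half turn about z gives the same grasp; the last joint's range is limited). The gripper opens to 85 mm and grips with 20 to 120 N. Pads are 22 mm wide; open, the fingers measure 114 mm over their backs; the gripper's body (76 mm by 85 mm) begins 54 mm behind the grasp point. The pads swing forward as they close: fully open they stand 13 mm farther back than shut.
Start: joints at [1.025, 0.477, 0.022, 1.555, -0.011, 1.109, -0.083], TCP at [0.286, -0.611, 0.239] pointing down, gripper open.
Joint ranges: [-2.96, 2.96], [-0.34, 2.1], [-1.41, 1.46], [0.24, 2.44], [-1.37, 4.51], [0.17, 1.92], [-2.96, 2.96]. Speed limits (rad/s): [2.39, 2.39, 3.14, 3.14, 3.14, 3.14, 3.14].

### API

Orientations are given as a unit quaternion [w, x, y, z].
In Python, from station import bot gives the robot as it stands.
- The arm moves only by the tool send_rows, never from a script. Its argument "deltas" is text: rows parted by semicolons, each of 4 numbers parted by spaces: the shift along the tool's x, y, z in m, then the turn about the tool's z in degrees. In form: x y z spin; .... A call has 1 to 5 rows; each row is the pose to reach, as a shift and turn from the pose commanded when the call began, along the tool's axes at that moment; what a row does not reach only later rows make up. A row lasts 1/10 s, in which the tool goes at most 50 mm and 8.59 degrees, less where a joint would pass 70% of its speed; a pose out of reach is approached as far as the arm can. A call with a gripper value outside its range is refused whole. "claw" is the opening, from 0 (shut) to 1 (fully open), set as the call begins (left out, the last holds). The fingers move at their own pace and stop on an object; "force" is the grip in N (left out, the last holds). Time passes only in rows, so rows that repeat a pose let the fingers close. It gives the time, the measured TCP pose, the force, the opening and the grip force at its end, in the units of the state.
- bot.get_obs(): the state, without advancing time (a new reading comes with each control period).
- bot.read_camera(name): name is "side" or "top" or "wrist"; returns a dict with "img" (420x560x3 uint8, red, green, blue), "depth" (420x560 float32, m along the optical axis (not along the pixel's ray), 0 where there is no reading), "fx", "fy", "cx", "cy" (pixels), "camera_from_world" (4x4, takes a point from world to camera coordinates). Camera axes: x right, y up, looking along -z (the intrinsics and any distortion apply to the point x, -y, -z); pixel columns grow to the right and rows downward; lengths in m; the calibration is good to about 2 mm. A picture is of the moment at which its call begins.
- bot.hand_in(): hands the job in; it is judged then, once.
Trained networks look in a picture, given as the dict that the camera call returned (one of the last four; its "shot" number tells which), for a name from the list of things; names that differ only in an ending like _2 or _b are one class to them, and where a whole thing is asked for, a point or a joint stands for the part that bears it (a point fixed in the world has none). Each returns a list of dicts, best first, with "confidence" (0 to 1); they miss things now and then, are a little off and sometimes report something else, mostly with a low value. They report only what shows in the picture. A call takes as long as a camera call.
- bot.masks_of(picture, query): "mask" (420x560 bool, what is visible of it).
- bot.landmark_of(picture, query): "xyz" ([x, y, z] in m, in world coordinates, good to about 4 mm: a listed point, or the origin of a listed thing).
The state is a dict: "t": time; "q": joint angles; "joint_vel": joint speeds; "joint_torque": joint torques, N m; "eef_pos": TCP position; "tool_rot": TCP orientation; "contact_force": force on the tool from outside, world axes, zero at the start; "torque": the same for the moment, N m; "gripper_width": opening from 0.0 (shut) to 1.0 (fully open); "grasp_force": force on a finger pad.
Only numpy, scipy, OpenCV 4.12 (cv2) and the standard library are available. Lean on these libraries where they do the work, as an engineer would, in place of code of your own. Each camera call takes 0.05 s, during which the arm holds its last target. There are 200 camera calls.

### The job

Unlock the reagent lockbox on the lab bench: roll its three thumbwheels, one at a time, so that they read 5 3 4 from left to right as seen from the robot's side, each number centred on top in line with the black marks on the end cheeks; then slide the bolt by its knob to the left as far as it goes. Leave the code standing, and do not disturb the bottles, tip box and tube rack round the lockbox.

Things in the scene. Friction and masses are not known exactly. Their poses are not given: they have to be found in the camera images.
- lockbox: fixed lockbox: grey steel box with aluminium top, 204 mm (x) by 254 mm (y), flat deck 85 mm above the bench. Origin: centre of its underside; x away from the robot's side, y to the robot's left, z up. On the deck three black thumbwheels stand half out in a row along y, on one axle 100 mm above the bench (wheel tops at 130 mm)
- deck (a point): centre of the lockbox's deck, 85 mm above the bench. Two 8 mm thick aluminium end cheeks of 30 mm radius stand at y = +104 and -104 mm; black marks on their crowns (x = 0, 130 mm high) give the reading line across the wheel tops. Between the wheels and the far edge lies the bolt
- wheel_left (a joint): left thumbwheel, in rad: number n is exactly on top at n x 0.6283; grows as the wheel's top rolls away from the robot's side (to lockbox +x). Stops just below 0 and just above 9 (never goes round). May start between numbers or already right. No clicks: 0.05 N m of friction (under 2 N at the rim), stays where it is left
- wheel_mid (a joint): middle thumbwheel, in rad: number n is exactly on top at n x 0.6283; grows as the wheel's top rolls away from the robot's side (to lockbox +x). Stops just below 0 and just above 9 (never goes round). May start between numbers or already right. No clicks: 0.05 N m of friction (under 2 N at the rim), stays where it is left
- wheel_right (a joint): right thumbwheel, in rad: number n is exactly on top at n x 0.6283; grows as the wheel's top rolls away from the robot's side (to lockbox +x). Stops just below 0 and just above 9 (never goes round). May start between numbers or already right. No clicks: 0.05 N m of friction (under 2 N at the rim), stays where it is left
- wheel_left_axle (a point): centre of the left wheel on the common axle, at (0, 52, 100) mm in the lockbox frame; fixed to the lockbox, axes parallel to its. Each wheel: black disc, 60 mm diameter, 16 mm wide along the axle, flat bare sides, white numbers 0-9 round the rim, upright for a reader on the robot's side, grey lines half-way between
- wheel_mid_axle (a point): centre of the middle wheel on the common axle, at (0, 0, 100) mm in the lockbox frame; fixed to the lockbox, axes parallel to its. Wheels are 52 mm apart: 36 mm clear between neighbours' sides, where there is only the 8 mm thick shaft and the deck 15 mm below it
- wheel_right_axle (a point): centre of the right wheel on the common axle, at (0, -52, 100) mm in the lockbox frame; fixed to the lockbox, axes parallel to its. Left and right as seen from the robot: left is lockbox +y
- bolt (a joint): the bolt's travel in m: 0 locked, 0.035 fully drawn, growing as the knob moves left (lockbox +y). Blocked inside after about 2 mm while any wheel is over about 0.19 rad off its number; with the code set it slides with about 2 N, stays where it is left, and once drawn holds the wheels
- bolt_knob (a point): centre of the knob's top, 117 mm above the bench, at x = 68 mm, y = 0 in the lockbox frame when locked. Knob: upright dark steel cylinder, 16 mm diameter, 26 mm tall, on a flat steel bar along y, 18 mm wide, its top 6 mm above the deck. Guides 12 mm high at y = -55 and +110 mm
- reagent_bottle: amber bottle, 68 mm in diameter, 165 mm tall, upright on the bench to one side of the lockbox; origin centre of its underside. Bystander
- media_jar: whitish plastic jar with a white cap, 72 mm in diameter, 110 mm tall, upright on the bench to the other side of the lockbox; origin centre of its underside. Bystander
- tip_box: orange pipette tip box, 85 x 120 mm, 63 mm tall, on the bench beyond the lockbox's far edge; origin centre of its underside. Bystander
- tube_rack: white tube rack, 56 x 130 mm, 62 mm tall with its tubes, on the bench beyond the lockbox's far edge, beside the tip box; origin centre of its underside. Bystander

How it is judged:
By the outcome, as a careful person would: the job done as asked, in the order asked, and still so for the second after the job is handed in, with the robot touching nothing.
It also fails if it takes over 72 s, if anything falls off the work surface, if the arm or the gripper's body presses on something with over 40 N, if the wrist force passes 120 N, or if a joint passes its speed limit or range.

## Working session

There is one attempt and no reset: what is moved stays moved. The work goes in short steps, Python scripts to look and compute and a tool call to move; the robot and the scene stay as the last step left them, time stands still between calls to the robot, and variables do not carry over. Pictures are saved under pics/ and viewed, at most 10 in all, crops included, and the job is handed in when it is done.

Besides the shell and the picture viewer there is one more tool, called after "Request:" in YAML: its name, and indented under it one key for each argument. send_rows: Moves the arm, as the interface text tells. Its arguments: {"type":"object","properties":{"deltas":{"type":"string"},"claw":{"type":"number"},"force":{"type":"number"}},"required":["deltas"]}

```bash
mkdir -p pics; ls; cat > h.py <<'E'
import numpy as np, cv2
from station import bot
from scipy.spatial.transform import Rotation as R
def save(c,n,s=1): cv2.imwrite(f'pics/{n}.png',cv2.resize(c['img'][:,:,::-1],None,fx=s,fy=s))
def world(c,u,v,d=None):
    d=c['depth'][int(v),int(u)] if d is None else d
    p=np.array([(u-c['cx'])/c['fx']*d,-(v-c['cy'])/c['fy']*d,-d,1])
    return (np.linalg.inv(c['camera_from_world'])@p)[:3]
def px(c,P):
    p=c['camera_from_world']@np.r_[P,1]
    return np.array([c['cx']+c['fx']*p[0]/-p[2],c['cy']-c['fy']*p[1]/-p[2]])
E
python3 - <<'E'
from h import *
o=bot.get_obs();print(o['eef_pos'],o['tool_rot'],o['t'])
for n in('top','side'):
    c=bot.read_camera(n);save(c,n+'0')
    for q in('lockbox','deck','wheel_left_axle','wheel_mid_axle','wheel_right_axle','bolt_knob','reagent_bottle','media_jar','tip_box','tube_rack'):
        r=bot.landmark_of(c,q); print(n,q,[(np.round(a['xyz'],4),round(a['confidence'],2)) for a in r[:2]])
E
```

```text
pics
[ 0.28589471 -0.6108159   0.23832868] [-8.94788055e-04  9.76137494e-01  2.17151367e-01 -2.74144338e-04] 0.0
top lockbox [(array([0.5088, 0.0728, 0.0022]), 0.94)]
top deck [(array([0.5094, 0.0729, 0.0844]), 0.97)]
top wheel_left_axle [(array([0.5057, 0.1252, 0.0981]), 0.83)]
top wheel_mid_axle [(array([0.5114, 0.0694, 0.0948]), 0.77)]
top wheel_right_axle [(array([0.5125, 0.0228, 0.0996]), 0.92)]
top bolt_knob [(array([0.5729, 0.0846, 0.115 ]), 0.82)]
top reagent_bottle [(array([5.298e-01, 2.732e-01, 1.000e-04]), 0.67)]
top media_jar [(array([ 0.4822, -0.1244,  0.0017]), 0.76), (array([0.5115, 0.0248, 0.1005]), 0.46)]
top tip_box [(array([ 7.041e-01, -6.000e-04, -1.700e-03]), 0.74)]
top tube_rack [(array([ 0.6727,  0.1944, -0.0015]), 0.75)]
side lockbox [(array([ 0.5072,  0.0678, -0.0035]), 0.69)]
side deck [(array([0.5087, 0.0726, 0.0806]), 0.98)]
side wheel_left_axle [(array([0.508 , 0.1254, 0.102 ]), 0.65)]
side wheel_mid_axle [(array([0.5073, 0.071 , 0.1023]), 0.61)]
side wheel_right_axle [(array([0.5127, 0.0215, 0.1053]), 0.84)]
side bolt_knob [(array([0.5788, 0.0817, 0.113 ]), 0.79)]
side reagent_bottle [(array([5.321e-01, 2.740e-01, 3.000e-04]), 0.72)]
side media_jar [(array([ 0.4858, -0.1209,  0.002 ]), 0.83)]
side tip_box [(array([ 7.074e-01, -5.600e-03, -6.000e-04]), 0.64)]
side tube_rack [(array([0.6728, 0.196 , 0.0042]), 0.59), (array([0.5132, 0.0693, 0.0832]), 0.18)]
```

```bash
python3 - <<'E'
from h import *
for n in('top','side'):
    c=bot.read_camera(n)
    print(n,c['fx'],np.linalg.inv(c['camera_from_world'])[:3,3],px(c,[.509,.073,.13]))
    u,v=px(c,[.509,.073,.13]).astype(int)
    s=c['img'][max(v-75,0):v+75,max(u-100,0):u+100,::-1]
    cv2.imwrite(f'pics/{n}1.png',cv2.resize(s,(800,600),interpolation=cv2.INTER_CUBIC))
    # cloud of lockbox deck: min area rect
    V,U=np.mgrid[0:420,0:560];d=c['depth']
    p=np.stack([(U-c['cx'])/c['fx']*d,-(V-c['cy'])/c['fy']*d,-d,np.ones_like(d)],-1)@np.linalg.inv(c['camera_from_world']).T
    m=(d>0)&(abs(p[...,2]-.085)<.006)&(np.hypot(p[...,0]-.509,p[...,1]-.073)<.18)
    r=cv2.minAreaRect((p[m][:,:2]*1000).astype(np.float32));print(r)
c=bot.read_camera('top');save(c,'topfull')
E
```

```text
top 515.9901015688652 [0.45778574 0.02596383 1.06531206] [254.18115822 261.48036319]
((509.9971008300781, 72.76573181152344), (204.23202514648438, 356.6771240234375), 6.407410621643066)
side 427.57400662531956 [ 0.58048686 -0.61248893  0.80142216] [229.85669616 191.87365955]
((505.884033203125, 97.06907653808594), (204.2015380859375, 306.4977111816406), 6.418053150177002)
```

View pics/top1.png

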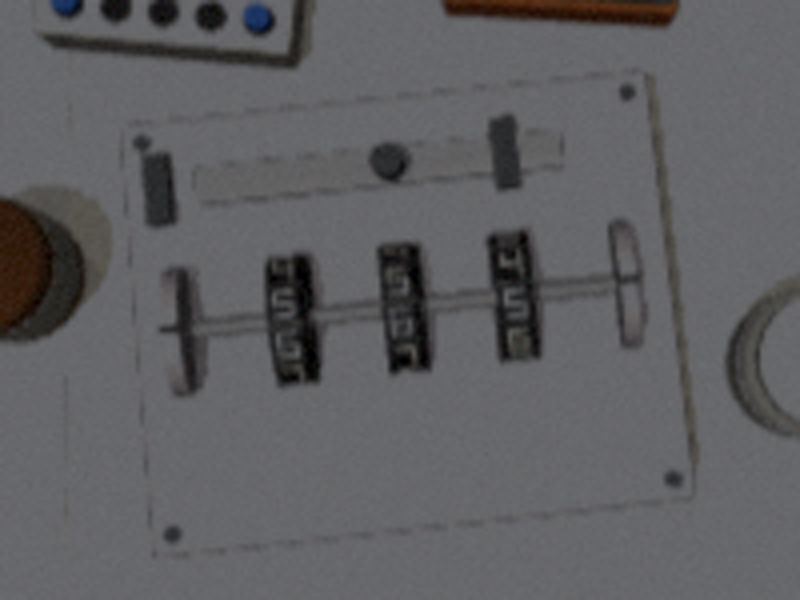

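View pics/side1.png

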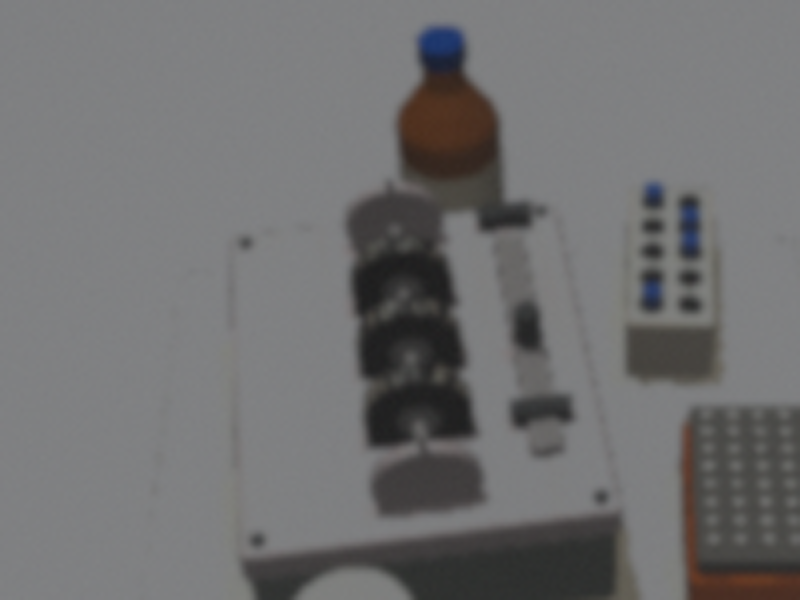

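```bash
cat >> h.py <<'E'
B=np.array([.5095,.073]);YAW=np.deg2rad(6.41)
def box(x,y,z,b=None):
    b=B if b is None else b
    c,s=np.cos(YAW),np.sin(YAW); return np.array([b[0]+c*x-s*y,b[1]+s*x+c*y,z])
def delta(P):
    o=bot.get_obs(); r=R.from_quat(np.roll(o['tool_rot'],-1)); ax=r.as_matrix()[:,0]
    spin=np.rad2deg(np.arctan2(ax[1],ax[0])-YAW)
    print('t',round(o['t'],2),'tcp',np.round(o['eef_pos'],4),'delta',np.round(r.inv().apply(P-o['eef_pos']),4),'spin',round(spin,2),'F',np.round(o['contact_force'],1),'grip',o['gripper_width'],o['grasp_force'])
E
python3 - <<'E'
from h import *
delta([.50,-.3,.3]); delta(box(-.04,0,.30))
c=bot.read_camera('wrist');o=bot.get_obs()
T=np.linalg.inv(c['camera_from_world']);r=R.from_quat(np.roll(o['tool_rot'],-1)).as_matrix()
print(r.T@(T[:3,3]-o['eef_pos']),r.T@T[:3,:3],c['fx'],c['cx'],c['cy'])
E
```

```text
t 1.25 tcp [ 0.2861 -0.6113  0.2393] delta [ 0.3257 -0.1913 -0.0607] spin 18.67 F [1.  0.2 2. ] grip 0.9965457896389257 0.0
t 1.25 tcp [ 0.2861 -0.6113  0.2393] delta [ 0.4545 -0.538  -0.0607] spin 18.67 F [1.  0.2 2. ] grip 0.9965457896389257 0.0
[ 0.07063304  0.00023408 -0.13421603] [[ 6.38770528e-04  9.60936331e-01  2.76768784e-01]
 [ 9.99999536e-01 -8.13579188e-04  5.16776370e-04]
 [ 7.21762512e-04  2.76768326e-01 -9.60936404e-01]] 294.20801780295085 282.1228341321561 212.0284740561931
```

Request:
send_rows:
  deltas: "0.163 -0.096 -0.06 9; 0.325 -0.19 -0.06 18.7; 0.325 -0.19 -0.06 18.7; 0.325 -0.19 -0.06 18.7; 0.325 -0.19 -0.06 18.7"

```text
t: 1.8
eef_pos: [0.4266, -0.4072, 0.282]
tool_rot: [0.0, 0.998, 0.056, 0.0]
contact_force: [1.8, -1.4, 0.3]
gripper_width: 1.0
grasp_force: 0.0
```

Request:
send_rows:
  deltas: "0 0 0 0; 0 0 0 0; 0 0 0 0"

```text
t: 2.1
eef_pos: [0.4247, -0.4101, 0.2814]
tool_rot: [0.0, 0.998, 0.055, -0.0]
contact_force: [-0.8, -0.5, 0.1]
gripper_width: 1.0
grasp_force: 0.0
```

```bash
python3 -c "
from h import *
delta(box(-.07,0,.16))"
```

```text
t 2.1 tcp [ 0.4247 -0.4101  0.2814] delta [ 0.0672 -0.4709  0.1211] spin -0.13 F [-0.8 -0.5  0.1] grip 0.9998991770991654 0.0
```

Request:
send_rows:
  deltas: "0.067 -0.471 0 0; 0.067 -0.471 0 0; 0.067 -0.471 0 0; 0.067 -0.471 0 0; 0.067 -0.471 0 0"

```text
t: 2.6
eef_pos: [0.4324, -0.1591, 0.2814]
tool_rot: [0.0, 0.999, 0.054, -0.0]
contact_force: [1.0, 0.5, -0.1]
gripper_width: 1.003
grasp_force: 0.0
```

Request:
send_rows:
  deltas: "0.034 -0.235 0 0; 0.034 -0.235 0 0; 0.034 -0.235 0 0; 0.034 -0.235 0 0; 0.034 -0.235 0 0"

```text
t: 3.1
eef_pos: [0.441, 0.0796, 0.2816]
tool_rot: [-0.0, 0.998, 0.055, 0.0]
contact_force: [1.0, 0.2, 0.5]
gripper_width: 1.001
grasp_force: 0.0
```

```bash
python3 -c "
from h import *
delta(box(-.07,0,.16))"
```

```text
t 3.1 tcp [0.441  0.0796 0.2816] delta [-0.0027  0.0142  0.1216] spin -0.1 F [1.  0.2 0.5] grip 1.0014441229981388 0.0
```

Request:
send_rows:
  deltas: "-0.003 0.014 0.05 0; -0.003 0.014 0.1 0; -0.003 0.014 0.12 0; -0.003 0.014 0.12 0; -0.003 0.014 0.12 0"

```text
t: 3.6
eef_pos: [0.4401, 0.063, 0.1619]
tool_rot: [-0.0, 0.999, 0.055, -0.0]
contact_force: [0.6, 0.4, 0.5]
gripper_width: 1.0
grasp_force: 0.0
```

```bash
cat >> h.py <<'E'
def rect(c,b=None,s=6,H=.03):
    # unrolled strips of each wheel: rows = angle +-1.2 rad, cols = y
    out=[]
    a=np.linspace(1.0,-1.0,int(60*s)); 
    for y0 in(.052,0,-.052):
        yy=np.linspace(y0+.014,y0-.014,28*s)
        M=np.array([[px(c,box(H*np.sin(t),y,.1+H*np.cos(t),b)) for y in yy] for t in a]).astype(np.float32)
        im=cv2.remap(c['img'],M[...,0],M[...,1],cv2.INTER_CUBIC)[:,:,::-1].copy()
        out.append(im)
    return out
E
python3 - <<'E'
from h import *
c=bot.read_camera('wrist');save(c,'w1',1.4)
for q in('deck','wheel_left_axle','wheel_mid_axle','wheel_right_axle','bolt_knob'):
    r=bot.landmark_of(c,q); print(q,[(np.round(a['xyz'],4),round(a['confidence'],2)) for a in r[:1]])
s=rect(c)
for i in s: i[i.shape[0]//2,::4]=(0,0,255); i[:,i.shape[1]//2][::6]=(0,255,0)
im=np.hstack(s);im=cv2.convertScaleAbs(im,alpha=2.2);cv2.imwrite('pics/r1.png',cv2.resize(im,(800,570)))
delta(box(-.07,0,.16))
E
```

```text
deck []
wheel_left_axle [(array([0.5014, 0.1228, 0.1004]), 0.74)]
wheel_mid_axle [(array([0.5053, 0.0717, 0.1005]), 0.97)]
wheel_right_axle [(array([0.5105, 0.018 , 0.099 ]), 0.55)]
bolt_knob []
t 3.9 tcp [0.4403 0.064  0.1626] delta [-0.0002 -0.0012  0.0026] spin -0.05 F [-0.2  0.4  0.1] grip 1.00299416243948 0.0
```

View pics/w1.png

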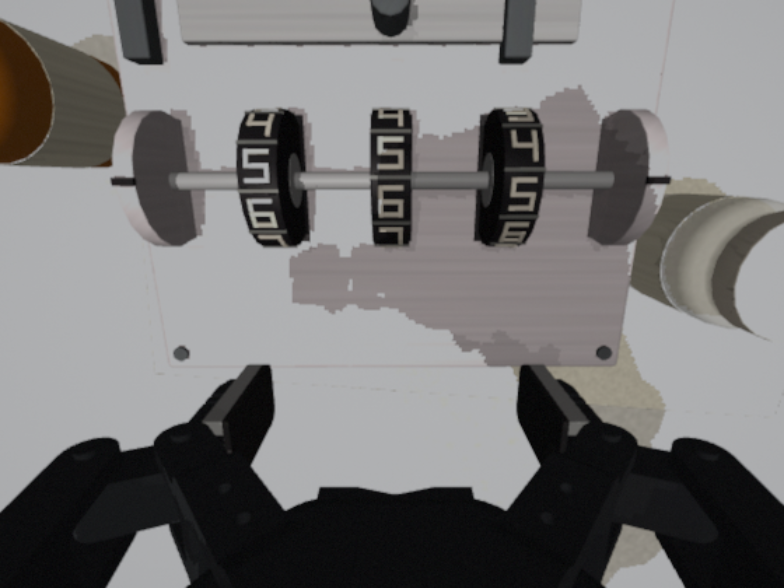

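View pics/r1.png

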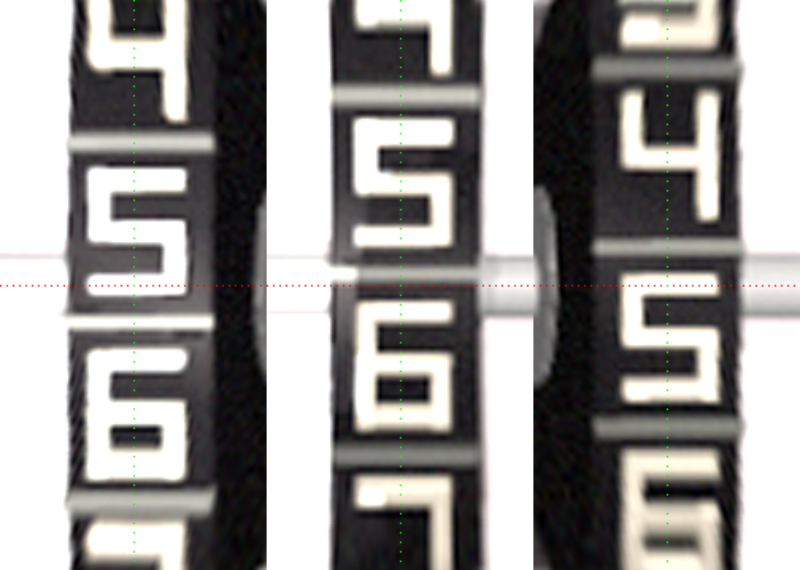

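```bash
python3 - <<'E'
from h import *
c=bot.read_camera('wrist')
T=np.linalg.inv(c['camera_from_world'])
def onz(u,v,z):
    d=T[:3,:3]@np.array([(u-c['cx'])/c['fx'],-(v-c['cy'])/c['fy'],-1]);return T[:3,3]+d*(z-T[2,3])/d[2]
a,b=onz(123/1.4,181/1.4,.13),onz(658/1.4,180/1.4,.13);print(a,b,(a+b)/2,np.linalg.norm(a-b),np.rad2deg(np.arctan2(-(a-b)[0],(a-b)[1])))
for y in(.104,-.104):print(px(c,box(0,y,.13))*1.4)
g=cv2.cvtColor(c['img'],cv2.COLOR_RGB2GRAY)
for u0 in(84,88,92,466,470,474): print(u0,g[120:140,u0])
B2=((a+b)/2)[:2]; print('mid tgt');import h;h.B=B2;delta(h.box(.008,0,.117));delta(h.box(.006,.052,.117))
E
```

```text
[0.49768938 0.1772505  0.13      ] [ 0.5213218  -0.03015689  0.13      ] [0.50950559 0.0735468  0.13      ] 0.20874941315598927 6.50036470574572
[125.30278872 180.73867501]
[658.32756866 180.61611451]
84 [174 174 174 174 174 167 146 100  32  32  32  31  82 149 175 174 174 174
 174 174]
88 [174 174 174 175 175 155 113  73  32  31  34  32  56 137 173 174 174 174
 174 174]
92 [174 174 174 174 175 175 150  82  34  33  32  33  57 137 173 175 175 175
 174 175]
466 [174 174 174 174 174 174 152  86  31  29  31  32 105 158 174 156 125 124
 124 125]
470 [174 174 174 174 174 174 151  85  31  31  31  33 108 157 170 173 175 174
 175 175]
474 [174 174 174 174 174 174 149  78  31  31  30  31 109 161 174 174 175 174
 170 165]
mid tgt
t 3.95 tcp [0.4401 0.064  0.1624] delta [ 0.078  -0.0018  0.0455] spin -0.04 F [-0.2  0.5  0.5] grip 0.9998628711172011 0.0
t 3.95 tcp [0.4401 0.064  0.1624] delta [ 0.076  -0.0538  0.0455] spin -0.04 F [-0.2  0.5  0.5] grip 0.9998628711172011 0.0
```

Request:
send_rows:
  deltas: "0.04 -0.0015 0 0; 0.0775 -0.0015 0 0; 0.0775 -0.0015 0 0; 0.0775 -0.0015 0 0; 0.0775 -0.0015 0 0"
  claw: 0.42
  force: 20

```text
t: 4.45
eef_pos: [0.5152, 0.0739, 0.1613]
tool_rot: [0.0, 0.998, 0.056, -0.001]
contact_force: [0.4, 0.7, -0.1]
gripper_width: 0.42
grasp_force: 0.0
```

```bash
python3 - <<'E'
from h import *
delta(box(.0075,0,.116))
c=bot.read_camera('wrist');save(c,'w2',1.4)
E
```

```text
t 4.45 tcp [0.5152 0.0739 0.1613] delta [0.0018 0.0003 0.0453] spin -0.01 F [ 0.4  0.7 -0.1] grip 0.4195754140595903 0.0
```

View pics/w2.png

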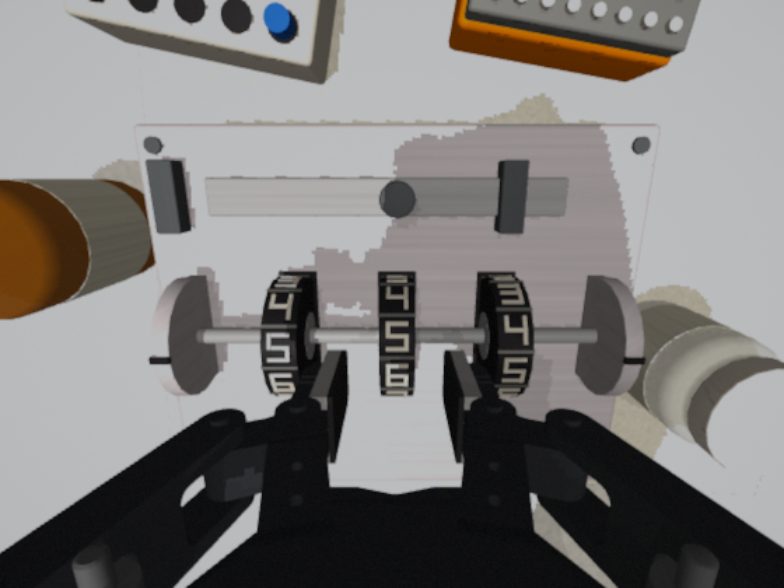

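Request:
send_rows:
  deltas: "0.001 0 0.025 0; 0.001 0 0.0455 0; 0.001 0 0.0455 0; 0.001 0 0.0455 0"

```text
t: 4.9
eef_pos: [0.5167, 0.0741, 0.1163]
tool_rot: [0.0, 0.998, 0.056, -0.0]
contact_force: [-0.0, 0.5, 0.5]
gripper_width: 0.423
grasp_force: 0.0
```

Request:
send_rows:
  deltas: "0 0 0 0; 0 0 0 0; 0 0 0 0; 0 0 0 0"
  claw: 0.1

```text
t: 5.3
eef_pos: [0.518, 0.0737, 0.1173]
tool_rot: [0.0, 0.998, 0.055, 0.001]
contact_force: [-1.2, -1.4, 6.4]
gripper_width: 0.181
grasp_force: 24.4
```

```bash
python3 - <<'E'
from h import *
delta(box(.0075,0,.116))
E
```

```text
t 5.3 tcp [0.518  0.0737 0.1173] delta [-0.0011 -0.0003  0.0013] spin -0.07 F [-1.2 -1.4  6.4] grip 0.1812762845403305 24.389935433864594
```

Request:
send_rows:
  deltas: "-0.003 0 -0.001 0; -0.006 0 -0.0015 0; -0.009 0 -0.0015 0; -0.012 0 -0.001 0; -0.015 0 0 0"

```text
t: 5.8
eef_pos: [0.509, 0.0727, 0.119]
tool_rot: [-0.001, 0.998, 0.055, 0.007]
contact_force: [11.8, -3.2, 6.0]
gripper_width: 0.18
grasp_force: 24.0
```

Request:
send_rows:
  deltas: "0 0 0 0; 0 0 0 0; 0 0 0 0"
  claw: 0.42

```text
t: 6.1
eef_pos: [0.5017, 0.0727, 0.1158]
tool_rot: [-0.0, 0.998, 0.056, -0.0]
contact_force: [0.2, 0.7, 0.1]
gripper_width: 0.42
grasp_force: 0.0
```

Request:
send_rows:
  deltas: "0 0 -0.04 0; 0 0 -0.045 0; 0 0 -0.045 0"

```text
t: 6.4
eef_pos: [0.503, 0.0729, 0.162]
tool_rot: [-0.0, 0.998, 0.056, 0.001]
contact_force: [0.1, -0.6, -0.3]
gripper_width: 0.421
grasp_force: 0.0
```

```bash
cat >> h.py <<'E'
def view(n):
    c=bot.read_camera('wrist'); s=rect(c)
    ref=None; out=[]
    for k,i in enumerate(s):
        # grey lines: rows bright/greyish across the full wheel width
        g=cv2.cvtColor(i,cv2.COLOR_BGR2GRAY)[:,6*7:6*21].astype(float)
        p=np.percentile(g,12,axis=1)
        a=np.linspace(1,-1,len(p)); pk=[round(float((a[j-4:j+5]*p[j-4:j+5]).sum()/p[j-4:j+5].sum()),3) for j in range(5,len(p)-5) if p[j]==p[j-5:j+6].max() and p[j]>50]
        print('LMR'[k],'lines at rad',pk,'number centres',[round((x+y)/2,3) for x,y in zip(pk,pk[1:])])
        i[i.shape[0]//2,::4]=(0,0,255)
    cv2.imwrite(f'pics/{n}.png',cv2.resize(cv2.convertScaleAbs(np.hstack(s),alpha=2),(800,570)))
E
python3 - <<'E'
from h import *
view('r2'); delta(box(.008,0,.116))
E
```

```text
L lines at rad [0.505, 0.197, 0.192, -0.136, -0.777, -0.783, -0.956] number centres [0.351, 0.195, 0.028, -0.457, -0.78, -0.869]
M lines at rad [0.448, 0.444, -0.187, -0.192, -0.811, -0.816, -0.821] number centres [0.446, 0.129, -0.19, -0.502, -0.814, -0.819]
R lines at rad [0.771, 0.767, 0.136, -0.493] number centres [0.769, 0.452, -0.178]
t 6.45 tcp [0.5022 0.0726 0.1609] delta [0.0153 0.0004 0.0449] spin -0.02 F [-0.4 -0.2 -1.1] grip 0.41742227379661767 0.0
```

View pics/r2.png

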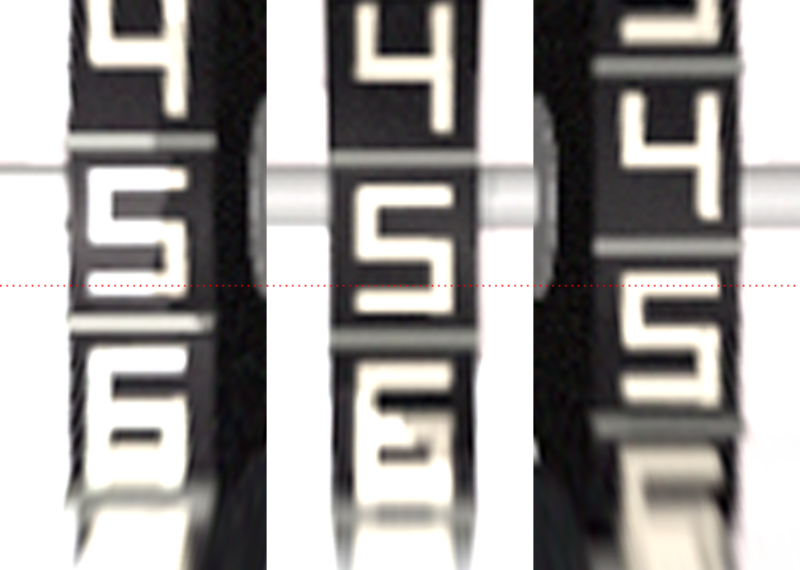

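Request:
send_rows:
  deltas: "0.0145 0 0 0; 0.0145 0 0 0; 0.0145 0 0.018 0; 0.0145 0 0.018 0; 0.0145 0 0.018 0"
  claw: 0

```text
t: 6.95
eef_pos: [0.5157, 0.074, 0.1423]
tool_rot: [0.0, 0.998, 0.056, -0.001]
contact_force: [0.0, 0.9, 0.1]
gripper_width: 0.004
grasp_force: 0.0
```

Request:
send_rows:
  deltas: "0 0 0.006 0; 0 0 0.008 0; 0 0 0.01 0; 0 0 0.01 0"

```text
t: 7.35
eef_pos: [0.522, 0.075, 0.1369]
tool_rot: [-0.001, 0.998, 0.055, 0.006]
contact_force: [3.4, -1.2, 18.3]
gripper_width: -0.002
grasp_force: 9.1
```

```bash
python3 - <<'E'
from h import *
delta(box(-.007,0,.133))
E
```

```text
t 7.35 tcp [0.522  0.075  0.1369] delta [-0.0197  0.0006  0.0037] spin -0.06 F [ 3.4 -1.2 18.3] grip -0.0021755645628514586 9.103553742170334
```

Request:
send_rows:
  deltas: "0 0 -0.004 0; -0.005 0 -0.004 0; -0.01 0 -0.004 0; -0.015 0 -0.004 0; -0.015 0 -0.004 0"

```text
t: 7.85
eef_pos: [0.5021, 0.0726, 0.1379]
tool_rot: [-0.0, 0.998, 0.056, 0.001]
contact_force: [-1.0, 0.1, 9.6]
gripper_width: -0.002
grasp_force: 4.8
```

```bash
python3 - <<'E'
from h import *
delta(box(-.007,0,.133))
E
```

```text
t 7.85 tcp [0.5021 0.0726 0.1379] delta [0.0004 0.0004 0.0049] spin -0.02 F [-1.   0.1  9.6] grip -0.0020126503804676656 4.779090508818626
```

Request:
send_rows:
  deltas: "0 0 -0.015 0; 0 0 -0.03 0; 0 0 -0.03 0"

```text
t: 8.15
eef_pos: [0.5021, 0.0727, 0.168]
tool_rot: [-0.0, 0.998, 0.056, 0.001]
contact_force: [0.4, -0.3, -0.3]
gripper_width: -0.0
grasp_force: 0.0
```

```bash
cat > v.py <<'E'
import sys
from h import *
# match unrolled wheel lines by 0.628-periodic comb over the dark-wheel rows
c=bot.read_camera('wrist'); s=rect(c)
a=np.linspace(1,-1,len(s[0]))
for k,i in enumerate(s):
    g=cv2.cvtColor(i,cv2.COLOR_BGR2GRAY)[:,42:126].astype(float)
    p=np.percentile(g,12,axis=1); p=np.minimum(p,90); m=(a>-.45)&(a<.95)
    best=max(np.arange(-.314,.314,.004),key=lambda f:p[m&(abs((a-f+.314)%.6283-.314)<.02)].mean()-p[m&(abs((a-f+.314)%.6283-.314)>.05)&(abs((a-f+.314)%.6283-.314)<.1)].mean())
    print('LMR'[k],'line phase',round(best,3),'=> number centre nearest top at',round((best+.314+.314)%.6283-.314,3))
    i[i.shape[0]//2,::4]=(0,0,255)
cv2.imwrite(f'pics/{sys.argv[1]}.png',cv2.resize(cv2.convertScaleAbs(np.hstack(s),alpha=2),(800,570)))
delta(box(.007,0,.14)); delta(box(.007,.052,.14)); delta(box(.007,-.052,.14))
E
python3 v.py r3
```

```text
L line phase -0.126 => number centre nearest top at 0.188
M line phase 0.186 => number centre nearest top at -0.128
R line phase 0.138 => number centre nearest top at -0.176
t 8.2 tcp [0.5016 0.0724 0.167 ] delta [0.0149 0.0003 0.027 ] spin -0.03 F [-1.1  0.5 -0.2] grip 0.00014568390671806282 0.0
t 8.2 tcp [0.5016 0.0724 0.167 ] delta [ 0.0148 -0.0517  0.027 ] spin -0.03 F [-1.1  0.5 -0.2] grip 0.00014568390671806282 0.0
t 8.2 tcp [0.5016 0.0724 0.167 ] delta [0.0149 0.0523 0.027 ] spin -0.03 F [-1.1  0.5 -0.2] grip 0.00014568390671806282 0.0
```

View pics/r3.png

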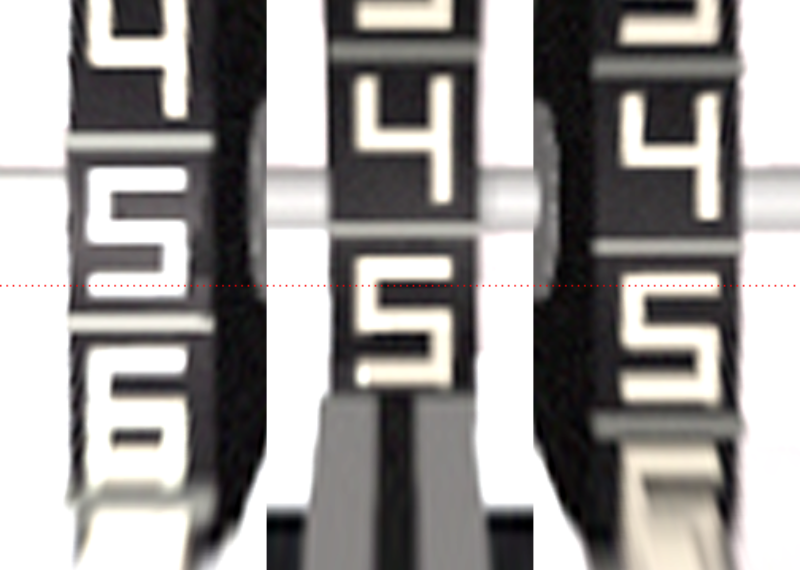

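Request:
send_rows:
  deltas: "0.016 0 0 0; 0.016 0 0.024 0; 0.016 0 0.028 0; 0.016 0 0.032 0; 0.016 0 0.032 0"

```text
t: 8.7
eef_pos: [0.5212, 0.0746, 0.1372]
tool_rot: [-0.0, 0.998, 0.056, 0.004]
contact_force: [3.4, -0.7, 14.2]
gripper_width: -0.0
grasp_force: 7.4
```

Request:
send_rows:
  deltas: "-0.006 0 0 0; -0.012 0 0 0; -0.017 0 0 0; -0.017 0 0 0; -0.017 0 0 0"

```text
t: 9.2
eef_pos: [0.5034, 0.0726, 0.1377]
tool_rot: [-0.0, 0.998, 0.056, 0.003]
contact_force: [-0.7, -2.3, 22.6]
gripper_width: 0.001
grasp_force: 11.4
```

Request:
send_rows:
  deltas: "0 0 -0.015 0; 0 0 -0.03 0; 0 0 -0.03 0"

```text
t: 9.5
eef_pos: [0.501, 0.0725, 0.1657]
tool_rot: [-0.0, 0.998, 0.056, 0.001]
contact_force: [1.3, 0.6, 0.2]
gripper_width: 0.004
grasp_force: 0.0
```

```bash
python3 v.py r4
```

```text
L line phase -0.13 => number centre nearest top at 0.184
M line phase -0.286 => number centre nearest top at 0.028
R line phase 0.138 => number centre nearest top at -0.176
t 9.55 tcp [0.5005 0.0723 0.1648] delta [0.016  0.0003 0.0248] spin -0.02 F [0.6 1.  0.4] grip -0.0002161816367808118 0.0
t 9.55 tcp [0.5005 0.0723 0.1648] delta [ 0.016  -0.0517  0.0248] spin -0.02 F [0.6 1.  0.4] grip -0.0002161816367808118 0.0
t 9.55 tcp [0.5005 0.0723 0.1648] delta [0.016  0.0523 0.0248] spin -0.02 F [0.6 1.  0.4] grip -0.0002161816367808118 0.0
```

Request:
send_rows:
  deltas: "0.017 0 0 0; 0.017 0 0.022 0; 0.017 0 0.026 0; 0.017 0 0.029 0; 0.017 0 0.029 0"

```text
t: 10.05
eef_pos: [0.5201, 0.0744, 0.1374]
tool_rot: [-0.0, 0.998, 0.056, 0.002]
contact_force: [2.6, -2.1, 13.2]
gripper_width: 0.0
grasp_force: 6.4
```

Request:
send_rows:
  deltas: "-0.006 0 0 0; -0.012 0 0 0; -0.018 0 0 0; -0.018 0 0 0; -0.018 0 0 0"

```text
t: 10.55
eef_pos: [0.5012, 0.0724, 0.1376]
tool_rot: [0.0, 0.998, 0.056, 0.002]
contact_force: [-2.2, -1.8, 17.6]
gripper_width: -0.003
grasp_force: 9.4
```

Request:
send_rows:
  deltas: "0 0 -0.015 0; 0 0 -0.03 0; 0 0 -0.03 0"

```text
t: 10.85
eef_pos: [0.5, 0.0723, 0.1665]
tool_rot: [-0.0, 0.998, 0.056, 0.0]
contact_force: [1.4, -0.6, -0.2]
gripper_width: 0.002
grasp_force: 0.0
```

```bash
python3 v.py r5
```

```text
L line phase -0.126 => number centre nearest top at 0.188
M line phase -0.21 => number centre nearest top at 0.104
R line phase 0.138 => number centre nearest top at -0.176
t 10.9 tcp [0.4995 0.0721 0.1656] delta [0.017  0.0003 0.0256] spin -0.03 F [-0.1 -0.  -0.7] grip 0.0008383733346184652 0.0
t 10.9 tcp [0.4995 0.0721 0.1656] delta [ 0.017  -0.0517  0.0256] spin -0.03 F [-0.1 -0.  -0.7] grip 0.0008383733346184652 0.0
t 10.9 tcp [0.4995 0.0721 0.1656] delta [0.0171 0.0523 0.0256] spin -0.03 F [-0.1 -0.  -0.7] grip 0.0008383733346184652 0.0
```

Request:
send_rows:
  deltas: "0.012 0 0 0; 0.012 0 0.022 0; 0.012 0 0.026 0; 0.012 0 0.028 0; 0.012 0 0.028 0"

```text
t: 11.4
eef_pos: [0.5125, 0.0735, 0.138]
tool_rot: [0.0, 0.998, 0.056, -0.0]
contact_force: [0.0, -1.3, 2.7]
gripper_width: -0.005
grasp_force: 2.0
```

Request:
send_rows:
  deltas: "-0.0025 0 0 0; -0.005 0 0 0; -0.005 0 0 0; -0.005 0 0 0"

```text
t: 11.8
eef_pos: [0.5069, 0.073, 0.138]
tool_rot: [0.0, 0.998, 0.056, 0.0]
contact_force: [0.5, -0.7, 3.7]
gripper_width: 0.001
grasp_force: 1.8
```

Request:
send_rows:
  deltas: "0 0 -0.015 0; 0 0 -0.03 0; 0 0 -0.03 0"

```text
t: 12.1
eef_pos: [0.5072, 0.0733, 0.1689]
tool_rot: [-0.0, 0.998, 0.056, 0.001]
contact_force: [0.1, -0.4, 0.4]
gripper_width: 0.001
grasp_force: 0.0
```

```bash
python3 v.py r6
```

```text
L line phase -0.126 => number centre nearest top at 0.188
M line phase -0.31 => number centre nearest top at 0.004
R line phase 0.138 => number centre nearest top at -0.176
t 12.15 tcp [0.5067 0.0731 0.168 ] delta [0.0098 0.0004 0.028 ] spin -0.02 F [ 0.5  0.4 -0.5] grip -7.401507966513445e-05 0.0
t 12.15 tcp [0.5067 0.0731 0.168 ] delta [ 0.0098 -0.0516  0.028 ] spin -0.02 F [ 0.5  0.4 -0.5] grip -7.401507966513445e-05 0.0
t 12.15 tcp [0.5067 0.0731 0.168 ] delta [0.0098 0.0524 0.028 ] spin -0.02 F [ 0.5  0.4 -0.5] grip -7.401507966513445e-05 0.0
```

Request:
send_rows:
  deltas: "0.0065 -0.045 0 0; 0.0065 -0.0516 0.005 0; 0.0065 -0.0516 0.025 0; 0.0065 -0.0516 0.03 0; 0.0065 -0.0516 0.03 0"

```text
t: 12.65
eef_pos: [0.5081, 0.1262, 0.138]
tool_rot: [-0.001, 0.998, 0.056, 0.0]
contact_force: [1.8, 2.6, 4.2]
gripper_width: -0.001
grasp_force: 2.0
```

Request:
send_rows:
  deltas: "-0.003 0 0 0; -0.006 0 0 0; -0.0065 0 0 0; -0.0065 0 0 0"

```text
t: 13.05
eef_pos: [0.5009, 0.1245, 0.138]
tool_rot: [-0.0, 0.998, 0.056, -0.0]
contact_force: [0.2, 3.1, 3.9]
gripper_width: -0.001
grasp_force: 2.2
```

Request:
send_rows:
  deltas: "0 0 -0.015 0; 0 0 -0.03 0; 0 0 -0.03 0"

```text
t: 13.35
eef_pos: [0.5012, 0.1236, 0.1687]
tool_rot: [0.0, 0.998, 0.055, 0.0]
contact_force: [0.1, -0.2, -0.8]
gripper_width: 0.002
grasp_force: 0.0
```

```bash
python3 v.py r7
```

```text
L line phase -0.266 => number centre nearest top at 0.048
M line phase -0.306 => number centre nearest top at 0.008
R line phase 0.138 => number centre nearest top at -0.176
t 13.4 tcp [0.5008 0.1235 0.1677] delta [0.0101 0.0511 0.0278] spin -0.07 F [-0.3 -0.1 -0.7] grip -0.000172572122111 0.0
t 13.4 tcp [0.5008 0.1235 0.1677] delta [ 0.01   -0.0009  0.0277] spin -0.07 F [-0.3 -0.1 -0.7] grip -0.000172572122111 0.0
t 13.4 tcp [0.5008 0.1235 0.1677] delta [0.0102 0.1031 0.0278] spin -0.07 F [-0.3 -0.1 -0.7] grip -0.000172572122111 0.0
```

Request:
send_rows:
  deltas: "0.005 0 0 0; 0.005 0 0.02 0; 0.005 0 0.026 0; 0.005 0 0.03 0; 0.005 0 0.03 0"

```text
t: 13.9
eef_pos: [0.5066, 0.1246, 0.1381]
tool_rot: [0.0, 0.998, 0.056, 0.0]
contact_force: [0.6, 0.2, 1.2]
gripper_width: 0.005
grasp_force: 0.7
```

Request:
send_rows:
  deltas: "-0.0015 0 0 0; -0.0035 0 0 0; -0.0035 0 0 0; -0.0035 0 0 0"

```text
t: 14.3
eef_pos: [0.5025, 0.1245, 0.1381]
tool_rot: [-0.0, 0.998, 0.056, 0.0]
contact_force: [0.8, 0.4, 2.7]
gripper_width: 0.005
grasp_force: 1.2
```

Request:
send_rows:
  deltas: "0 0 -0.015 0; 0 0 -0.03 0; 0 0 -0.03 0"

```text
t: 14.6
eef_pos: [0.5034, 0.1249, 0.1693]
tool_rot: [-0.0, 0.998, 0.056, 0.001]
contact_force: [0.5, 0.1, -0.5]
gripper_width: 0.003
grasp_force: 0.0
```

```bash
python3 v.py r8
```

```text
L line phase -0.194 => number centre nearest top at 0.12
M line phase -0.302 => number centre nearest top at 0.012
R line phase 0.138 => number centre nearest top at -0.176
t 14.65 tcp [0.5028 0.1246 0.1683] delta [0.0079 0.052  0.0283] spin -0.03 F [ 0.5  0.5 -0.2] grip -0.00040614358950496034 0.0
t 14.65 tcp [0.5028 0.1246 0.1683] delta [ 0.0079 -0.      0.0283] spin -0.03 F [ 0.5  0.5 -0.2] grip -0.00040614358950496034 0.0
t 14.65 tcp [0.5028 0.1246 0.1683] delta [0.0079 0.104  0.0283] spin -0.03 F [ 0.5  0.5 -0.2] grip -0.00040614358950496034 0.0
```

Request:
send_rows:
  deltas: "0.005 0 0.01 0; 0.005 0 0.02 0; 0.005 0 0.02 0; 0.005 0 0.032 0; 0.005 0 0.032 0"

```text
t: 15.15
eef_pos: [0.5112, 0.1257, 0.1378]
tool_rot: [-0.0, 0.998, 0.055, 0.004]
contact_force: [2.5, -0.4, 12.3]
gripper_width: -0.001
grasp_force: 6.6
```

Request:
send_rows:
  deltas: "-0.002 0 0 0; -0.004 0 0 0; -0.004 0 0 0; -0.004 0 0 0"

```text
t: 15.55
eef_pos: [0.5065, 0.1252, 0.1378]
tool_rot: [-0.0, 0.998, 0.055, 0.003]
contact_force: [-0.1, -1.3, 14.2]
gripper_width: -0.001
grasp_force: 7.5
```

Request:
send_rows:
  deltas: "0 0 -0.015 0; 0 0 -0.03 0; 0 0 -0.03 0"

```text
t: 15.85
eef_pos: [0.5046, 0.125, 0.1669]
tool_rot: [-0.0, 0.998, 0.056, 0.001]
contact_force: [0.1, 0.1, -0.0]
gripper_width: 0.001
grasp_force: 0.0
```

```bash
python3 v.py r9
```

```text
L line phase -0.246 => number centre nearest top at 0.068
M line phase -0.31 => number centre nearest top at 0.004
R line phase 0.138 => number centre nearest top at -0.176
t 15.9 tcp [0.504  0.1247 0.1659] delta [0.0067 0.052  0.0259] spin -0.03 F [ 0.6 -0.2  0.1] grip -0.00301888131441639 0.0
t 15.9 tcp [0.504  0.1247 0.1659] delta [0.0067 0.     0.0259] spin -0.03 F [ 0.6 -0.2  0.1] grip -0.00301888131441639 0.0
t 15.9 tcp [0.504  0.1247 0.1659] delta [0.0067 0.104  0.0259] spin -0.03 F [ 0.6 -0.2  0.1] grip -0.00301888131441639 0.0
```

Request:
send_rows:
  deltas: "0.005 0 0.01 0; 0.005 0 0.02 0; 0.005 0 0.02 0; 0.005 0 0.0295 0; 0.005 0 0.0295 0"

```text
t: 16.4
eef_pos: [0.5114, 0.1256, 0.1378]
tool_rot: [-0.0, 0.998, 0.056, 0.003]
contact_force: [2.5, -0.5, 9.7]
gripper_width: -0.006
grasp_force: 4.8
```

Request:
send_rows:
  deltas: "-0.002 0 0 0; -0.004 0 0 0; -0.004 0 0 0; -0.004 0 0 0"

```text
t: 16.8
eef_pos: [0.5068, 0.1252, 0.1379]
tool_rot: [-0.0, 0.998, 0.056, 0.002]
contact_force: [1.1, -1.8, 10.3]
gripper_width: 0.003
grasp_force: 5.6
```

Request:
send_rows:
  deltas: "0 0 -0.015 0; 0 0 -0.03 0; 0 0 -0.03 0"

```text
t: 17.1
eef_pos: [0.5057, 0.1252, 0.1676]
tool_rot: [-0.0, 0.998, 0.056, 0.002]
contact_force: [-0.0, -0.1, -0.6]
gripper_width: 0.0
grasp_force: 0.0
```

```bash
python3 v.py r10
```

```text
L line phase -0.314 => number centre nearest top at 0.0
M line phase -0.31 => number centre nearest top at 0.004
R line phase 0.138 => number centre nearest top at -0.176
t 17.15 tcp [0.5051 0.1249 0.1666] delta [0.0056 0.052  0.0266] spin -0.03 F [ 0.2 -0.5 -0.8] grip -0.0004493624862578033 0.0
t 17.15 tcp [0.5051 0.1249 0.1666] delta [0.0056 0.     0.0266] spin -0.03 F [ 0.2 -0.5 -0.8] grip -0.0004493624862578033 0.0
t 17.15 tcp [0.5051 0.1249 0.1666] delta [0.0056 0.104  0.0266] spin -0.03 F [ 0.2 -0.5 -0.8] grip -0.0004493624862578033 0.0
```

Request:
send_rows:
  deltas: "0.0066 0.05 0 0; 0.0066 0.1 0 0; 0.0066 0.104 0 0; 0.0066 0.104 0.02 0; 0.0066 0.104 0.02 0"

```text
t: 17.65
eef_pos: [0.5206, 0.0215, 0.1436]
tool_rot: [0.0, 0.998, 0.055, -0.003]
contact_force: [-0.2, 0.7, 0.1]
gripper_width: -0.001
grasp_force: 0.0
```

Request:
send_rows:
  deltas: "0 0 0 0; 0 0 0.0085 0; 0 0 0.0085 0"

```text
t: 17.95
eef_pos: [0.5234, 0.0229, 0.1381]
tool_rot: [-0.0, 0.998, 0.056, 0.001]
contact_force: [0.6, 0.7, 0.6]
gripper_width: -0.003
grasp_force: 0.0
```

Request:
send_rows:
  deltas: "-0.005 0 0 0; -0.01 0 0 0; -0.015 0 0 0; -0.0155 0 0 0; -0.0155 0 0 0"

```text
t: 18.45
eef_pos: [0.5066, 0.0203, 0.138]
tool_rot: [0.0, 0.998, 0.056, -0.0]
contact_force: [-2.2, 0.6, 3.3]
gripper_width: -0.003
grasp_force: 1.7
```

Request:
send_rows:
  deltas: "0 0 -0.015 0; 0 0 -0.03 0; 0 0 -0.03 0"

```text
t: 18.75
eef_pos: [0.5085, 0.0205, 0.1694]
tool_rot: [0.0, 0.998, 0.056, 0.001]
contact_force: [0.2, -0.1, -0.8]
gripper_width: 0.001
grasp_force: 0.0
```

```bash
python3 v.py r11
```

```text
L line phase 0.31 => number centre nearest top at -0.004
M line phase -0.314 => number centre nearest top at 0.0
R line phase 0.13 => number centre nearest top at -0.184
t 18.8 tcp [0.5078 0.0203 0.1684] delta [ 0.0145 -0.0522  0.0284] spin -0.04 F [ 0.6 -0.3  0.2] grip -0.0007247795856671096 0.0
t 18.8 tcp [0.5078 0.0203 0.1684] delta [ 0.0144 -0.1042  0.0284] spin -0.04 F [ 0.6 -0.3  0.2] grip -0.0007247795856671096 0.0
t 18.8 tcp [0.5078 0.0203 0.1684] delta [ 0.0145 -0.0002  0.0284] spin -0.04 F [ 0.6 -0.3  0.2] grip -0.0007247795856671096 0.0
```

Request:
send_rows:
  deltas: "0.0155 0 0 0; 0.0155 0 0.02 0; 0.0155 0 0.02 0; 0.0155 0 0.032 0; 0.0155 0 0.032 0"

```text
t: 19.3
eef_pos: [0.5259, 0.0225, 0.1376]
tool_rot: [-0.0, 0.998, 0.056, 0.003]
contact_force: [3.0, 0.8, 8.7]
gripper_width: -0.0
grasp_force: 4.1
```

Request:
send_rows:
  deltas: "-0.005 0 0 0; -0.01 0 0 0; -0.015 0 0 0; -0.0155 0 0 0; -0.0155 0 0 0"

```text
t: 19.8
eef_pos: [0.5095, 0.0206, 0.1378]
tool_rot: [-0.0, 0.998, 0.056, 0.003]
contact_force: [-0.2, -0.4, 11.9]
gripper_width: -0.002
grasp_force: 6.2
```

Request:
send_rows:
  deltas: "0 0 -0.015 0; 0 0 -0.03 0; 0 0 -0.03 0"

```text
t: 20.1
eef_pos: [0.5083, 0.0205, 0.1673]
tool_rot: [0.0, 0.998, 0.056, 0.002]
contact_force: [0.8, -0.0, -0.3]
gripper_width: 0.001
grasp_force: 0.0
```

```bash
python3 v.py r12
```

```text
L line phase 0.31 => number centre nearest top at -0.004
M line phase -0.314 => number centre nearest top at 0.0
R line phase 0.306 => number centre nearest top at -0.008
t 20.15 tcp [0.5077 0.0203 0.1663] delta [ 0.0146 -0.0521  0.0263] spin -0.03 F [ 0.3 -0.2 -0.5] grip 0.003557730895829342 0.0
t 20.15 tcp [0.5077 0.0203 0.1663] delta [ 0.0146 -0.1041  0.0263] spin -0.03 F [ 0.3 -0.2 -0.5] grip 0.003557730895829342 0.0
t 20.15 tcp [0.5077 0.0203 0.1663] delta [ 0.0146 -0.0001  0.0263] spin -0.03 F [ 0.3 -0.2 -0.5] grip 0.003557730895829342 0.0
```

```bash
python3 v.py r13; python3 -c "
from h import *
delta(box(.068,-.045,.108))"
```

```text
L line phase 0.31 => number centre nearest top at -0.004
M line phase -0.314 => number centre nearest top at 0.0
R line phase 0.306 => number centre nearest top at -0.008
t 20.2 tcp [0.5071 0.0203 0.1656] delta [ 0.0152 -0.0522  0.0256] spin -0.03 F [-0.1 -0.9  0.2] grip -0.0038676524276864523 0.0
t 20.2 tcp [0.5071 0.0203 0.1656] delta [ 0.0152 -0.1042  0.0256] spin -0.03 F [-0.1 -0.9  0.2] grip -0.0038676524276864523 0.0
t 20.2 tcp [0.5071 0.0203 0.1656] delta [ 0.0152 -0.0002  0.0256] spin -0.03 F [-0.1 -0.9  0.2] grip -0.0038676524276864523 0.0
t 20.2 tcp [0.5071 0.0203 0.1656] delta [ 0.0762 -0.0072  0.0576] spin -0.03 F [-0.1 -0.9  0.2] grip -0.0038676524276864523 0.0
```

View pics/r13.png

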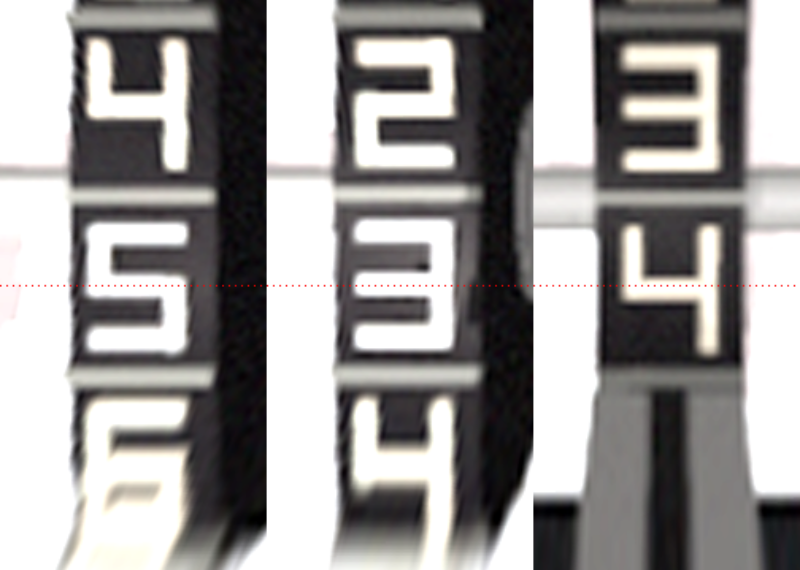

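Request:
send_rows:
  deltas: "0.0375 -0.0035 0 0; 0.0745 -0.007 0 0; 0.0745 -0.007 0 0; 0.0745 -0.007 0.03 0; 0.0745 -0.007 0.03 0"

```text
t: 20.7
eef_pos: [0.5771, 0.035, 0.1318]
tool_rot: [0.0, 0.998, 0.056, -0.004]
contact_force: [-0.4, -0.4, 0.0]
gripper_width: 0.002
grasp_force: 0.0
```

```bash
python3 -c "
from h import *
delta(box(.068,-.045,.108))
c=bot.read_camera('top')
print([(np.round(a['xyz'],4),a['confidence']) for a in bot.landmark_of(c,'bolt_knob')[:1]],box(.068,0,.117))"
```

```text
t 20.7 tcp [0.5771 0.035  0.1318] delta [ 0.0053 -0.0003  0.0237] spin -0.01 F [-0.4 -0.4  0. ] grip 0.0024897377827886925 0.0
[(array([0.575 , 0.0812, 0.115 ]), 0.79)] [0.57707489 0.08059168 0.117     ]
```

Request:
send_rows:
  deltas: "0.001 0 0 0; 0.001 0 0.012 0; 0.001 0 0.024 0; 0.001 0 0.024 0; 0.001 0 0.024 0"

```text
t: 21.3
eef_pos: [0.5811, 0.0357, 0.1114]
tool_rot: [0.0, 0.998, 0.056, -0.001]
contact_force: [0.4, -0.1, 0.0]
gripper_width: -0.0
grasp_force: 0.0
```

Request:
send_rows:
  deltas: "0 -0.01 0 0; 0 -0.02 0 0; 0 -0.03 0 0; 0 -0.04 0 0; 0 -0.048 0 0"

```text
t: 21.8
eef_pos: [0.5763, 0.0845, 0.1122]
tool_rot: [0.0, 0.998, 0.056, 0.0]
contact_force: [1.0, -2.8, 1.3]
gripper_width: 0.001
grasp_force: 1.1
```

```bash
python3 -c "
from h import *
delta(box(.068,.018,.108))
c=bot.read_camera('top')
r=bot.landmark_of(c,'bolt_knob')
print([(np.round(a['xyz'],4),a['confidence']) for a in r[:1]],box(.068,.035,.117))"
```

```text
t 21.8 tcp [0.5763 0.0845 0.1122] delta [ 0.0003 -0.014   0.0042] spin 0.01 F [ 1.  -2.8  1.3] grip 0.0006885152564339212 1.1196400970220566
[] [0.57316741 0.11537288 0.117     ]
```

Request:
send_rows:
  deltas: "0 -0.004 0 0; 0 -0.008 0 0; 0 -0.011 0 0; 0 -0.011 0 0"

```text
t: 22.3
eef_pos: [0.575, 0.0938, 0.1119]
tool_rot: [0.0, 0.998, 0.056, -0.0]
contact_force: [0.0, -2.5, 0.2]
gripper_width: 0.001
grasp_force: 1.2
```

Request:
send_rows:
  deltas: "0 -0.003 0 0; 0 -0.005 0 0; 0 -0.005 0 0; 0 -0.005 0 0"

```text
t: 22.7
eef_pos: [0.5749, 0.0946, 0.1119]
tool_rot: [0.003, 0.999, 0.054, -0.0]
contact_force: [2.2, -11.9, 1.9]
gripper_width: -0.002
grasp_force: 5.9
```

```bash
python3 -c "
from h import *
delta(box(.068,.018,.108))"
```

```text
t 22.7 tcp [0.5749 0.0946 0.1119] delta [ 0.0006 -0.0039  0.0039] spin -0.24 F [  2.2 -11.9   1.9] grip -0.0023076242140378954 5.8885882794857025
```

Hard stop at y ≈ +14 mm (12 N). Push slightly more, then back off and check.

Request:
send_rows:
  deltas: "0 -0.002 0 0; 0 -0.003 0 0; 0 -0.003 0 0"

```text
t: 23.0
eef_pos: [0.5748, 0.0949, 0.1118]
tool_rot: [0.004, 0.999, 0.053, -0.001]
contact_force: [1.2, -16.9, 3.9]
gripper_width: 0.001
grasp_force: 8.6
```

Request:
send_rows:
  deltas: "0 0.008 0 0; 0 0.018 0 0; 0 0.02 0 0; 0 0.02 -0.03 0; 0 0.02 -0.06 0"

```text
t: 23.5
eef_pos: [0.5754, 0.0832, 0.1718]
tool_rot: [-0.0, 0.998, 0.056, -0.001]
contact_force: [-0.3, -0.6, 0.9]
gripper_width: -0.002
grasp_force: 0.0
```

Request:
send_rows:
  deltas: "-0.04 0 -0.01 0; -0.09 0 -0.02 0; -0.13 0 -0.02 0; -0.13 0 -0.02 0; -0.13 0 -0.02 0"

```text
t: 24.0
eef_pos: [0.4468, 0.0685, 0.1924]
tool_rot: [-0.0, 0.998, 0.056, 0.001]
contact_force: [0.5, -0.0, 0.5]
gripper_width: -0.001
grasp_force: 0.0
```

```bash
python3 v.py r14; python3 - <<'E'
from h import *
c=bot.read_camera('wrist');save(c,'w3',1.4)
for n in('top','side'):
    d=bot.read_camera(n)
    for q in('bolt_knob','reagent_bottle','media_jar','tip_box','tube_rack'):print(n,q,[np.round(a['xyz'],4) for a in bot.landmark_of(d,q)[:1]])
print(box(.068,.035,.117))
E
```

```text
L line phase 0.31 => number centre nearest top at -0.004
M line phase -0.314 => number centre nearest top at 0.0
R line phase 0.298 => number centre nearest top at -0.016
t 24.05 tcp [0.4479 0.0687 0.1924] delta [0.0686 0.0026 0.0525] spin 0.02 F [ 0.4 -0.2 -0.4] grip 0.0010581465584039989 0.0
t 24.05 tcp [0.4479 0.0687 0.1924] delta [ 0.0686 -0.0494  0.0526] spin 0.02 F [ 0.4 -0.2 -0.4] grip 0.0010581465584039989 0.0
t 24.05 tcp [0.4479 0.0687 0.1924] delta [0.0686 0.0546 0.0525] spin 0.02 F [ 0.4 -0.2 -0.4] grip 0.0010581465584039989 0.0
top bolt_knob [array([0.5712, 0.1142, 0.1174])]
top reagent_bottle [array([5.258e-01, 2.725e-01, 3.000e-04])]
top media_jar [array([ 0.48  , -0.1268,  0.0028])]
top tip_box [array([ 0.7059, -0.0009,  0.0024])]
top tube_rack [array([ 0.6728,  0.1937, -0.0007])]
side bolt_knob []
side reagent_bottle [array([ 5.275e-01,  2.756e-01, -4.000e-04])]
side media_jar [array([ 0.4891, -0.1226,  0.0018])]
side tip_box [array([ 0.7088, -0.0032, -0.0029])]
side tube_rack []
[0.57316741 0.11537288 0.117     ]
```

View pics/w3.png

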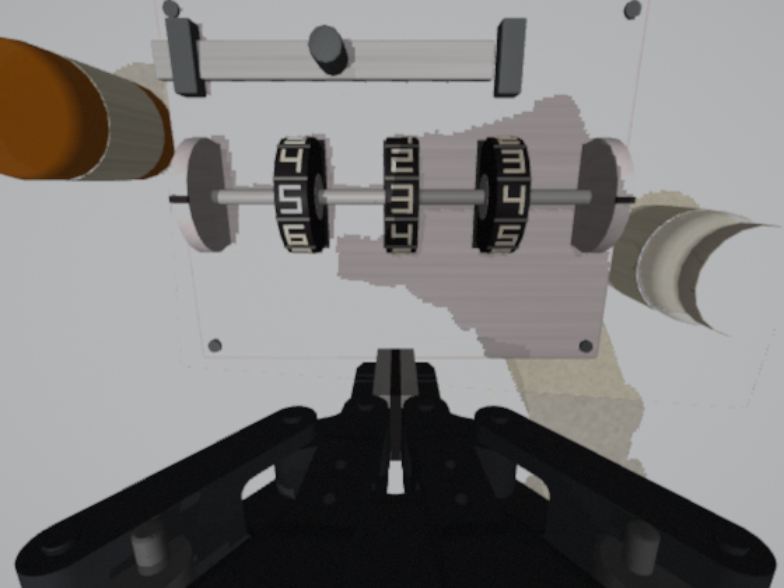

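The picture shows 5 3 4 in line with the marks at row ~197. The knob is now at (327, 45), about 35 mm to the left, and the neighbouring items haven't moved.

```bash
python3 -c "
from station import bot
print(bot.hand_in())"
```

```text
the job is handed in; nothing more can be done
None
```

The wheels read 5 3 4, each within about 0.02 rad of the marks. The bolt is pushed left to its stop, the neighbouring items look undisturbed in the final images, and the job was handed in at about 24 s; no verdict came back.

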